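# Sweep the heel offcuts into the scrap pan

## Task

Take the bench rake from its holder and sweep all four loose offcuts off the cutting mat until each lies fully inside the scrap pan; push them along the bench with the rake only, without touching them with the gripper or arm or picking them up. Then stand the rake upright back in its holder. Leave everything else on the bench where it is.

Things in the scene. Friction and masses are not known exactly. Their poses are not given: they have to be found in the camera images.
- rake: Hand rake standing upright: a wooden head 190 mm long (its x axis) x 30 mm thick (y) x 36 mm high, with a red upright paddle grip on its middle, 50 mm wide (x) x 20 mm thick (y), reaching up to 140 mm above the underside. 0.26 kg. Origin: centre of the head's underside, z up. The head's two long faces (+y and -y) sweep equally well; it may be put back either way round. It starts standing in its holder.
- rake_grip (a point): Point in the rake's red grip, on its centre line, 115 mm above the head's underside: pinch the 20 mm thickness (along the rake's y) here from above.
- rest: The rake's holder: a shallow grey tray fixed to the bench, 235 x 80 mm outside (x, y), floor 4 mm thick, rim 9 mm wide and 12 mm high; inside 217 x 62 mm. Origin: centre of its underside on the bench. The rake's head stands in it, long side along the holder's x.
- pan: Scrap pan of bare steel fixed to the bench, open at the top and at its mouth (its +y side). Inside 290 mm wide (x from -145 to 145) and 200 mm deep (y from -100 at the back wall to 100 at the mouth), floor 3 mm thick, walls 5 mm thick and 50 mm high, a rounded red edge on the back wall (top at 54 mm). A ramp rises from the bench at y = 130 to the floor at y = 100. Origin: centre of the inside area, on the bench.
- pan_mouth (a point): Middle of the pan's mouth edge, on its floor (100 mm from the pan's origin along the pan's +y).
- heel_a: Offcut: D-shaped light wooden heel block with thin dark bands, 60 x 44 x 27 mm high, lying flat. Origin: centre of its underside.
- heel_b: Offcut: D-shaped dark wooden heel block with thin light bands, 60 x 44 x 27 mm high, lying flat. Origin: centre of its underside.
- cork_a: Offcut: cork block 62 x 40 x 30 mm high. Origin: centre of its underside.
- board_a: Offcut: orange block with a pale band, 60 x 44 x 24 mm high. Origin: centre of its underside. The four offcuts weigh 25 to 85 g each and start scattered on the green cutting mat (440 x 340 mm, practically flush with the bench), between the holder and the pan.
- last: Bystander: white plastic shoe last, 216 mm long (its x), 74 mm wide, 115 mm high, standing at the mat's far edge. Origin: middle of its underside.
- tape_roll: Bystander: green roll of tape lying flat, 84 mm across, 25 mm high, at the mat's edge nearest the robot. Origin: centre of its underside.
- scissors: Bystander: scissors with red handles lying flat, about 210 mm long, far side of the bench. Origin: near the pivot.
- pen_cup: Bystander: blue cup, 72 mm across, 95 mm high. Origin: centre of its underside.
- glue_jar: Bystander: amber jar with black cap, 70 mm across, 80 mm high. Origin: centre of its underside.
- hammer: Bystander: hammer lying near the robot's left. Origin: middle of its underside.

How it is judged:
On the way, in this order (a step that is already met when the one before it is completed fails the run):
1. the rake has been lifted out of its holder (z of rake in the frame of rest above 0.018 m), for 0.1 s.
2. all four offcuts are inside the scrap pan (x of heel_a in the frame of pan between -0.14 and 0.14 m and y of heel_a in the frame of pan between -0.1 and 0.075 m and z of each of heel_a, heel_b, cork_a, board_a in the frame of pan below 0.06 m and x of heel_b in the frame of pan between -0.14 and 0.14 m and y of heel_b in the frame of pan between -0.1 and 0.075 m and x of cork_a in the frame of pan between -0.14 and 0.14 m and y of cork_a in the frame of pan between -0.1 and 0.075 m and x of board_a in the frame of pan between -0.14 and 0.14 m and y of board_a in the frame of pan between -0.1 and 0.075 m), for 0.2 s.
At the end, for the whole second after the job is handed in: All four offcuts lie at rest inside the scrap pan (each centre between its side walls and at least 25 mm in from the mouth edge), and the rake stands upright (within 0.1 rad) at rest on the floor of its holder, within its rim (all of step 2 and x of rake in the frame of rest between -0.018 and 0.018 m and y of rake in the frame of rest between -0.02 and 0.02 m and z of rake in the frame of rest below 0.008 m and angle between rake's own z axis and vertical below 0.1 rad and linear speed of each of heel_a, heel_b, cork_a, board_a, rake below 0.02 m/s); the robot touches nothing.
It fails at once if the gripper or arm touches an offcut (contact force between any of the fingers, the arm and heel_a above 0.5 N or contact force between any of the fingers, the arm and heel_b above 0.5 N or contact force between any of the fingers, the arm and cork_a above 0.5 N or contact force between any of the fingers, the arm and board_a above 0.5 N).
It fails at once if an offcut is lifted off the bench (more than 50 mm) (height (world z) of any of heel_a, heel_b, cork_a, board_a above 0.05 m).
It fails at once if a bystander is moved by more than 20 mm (distance of any of last, tape_roll, scissors, pen_cup, glue_jar, hammer from where it was at the start of the episode above 0.02 m).
It also fails if it takes over 67 s, if anything falls off the work surface, if the arm or the gripper's body presses on something with over 40 N, if the wrist force passes 120 N, or if a joint passes its speed limit or range.

## Robot

A 6-joint arm with a two-finger parallel gripper is mounted at the origin on the work surface. World frame = base frame: x ahead of the robot, y to its left, z up, the work surface at z = 0. Lengths are in m, angles in rad, forces in N, time in s.
With the tool pointing down it reaches from about 0.35 to 0.925 m from the base axis. Payload 6.4 kg.
Tool frame: the origin (TCP) lies on the centre line of the jaws, within the pads' length; the fingertips stand 25 mm ahead of it and the grasp point (between the pads) lies 6 mm ahead of it; z points along the fingers, y is the line along which they close (so a half turn about z gives the same grasp; the last joint's range is limited). The gripper opens to 85 mm and grips with 20 to 120 N. Pads are 22 mm wide; open, the fingers measure 114 mm over their backs; the gripper's body (76 mm by 85 mm) begins 54 mm behind the grasp point. The pads swing forward as they close: fully open they stand 13 mm farther back than shut.
Start: joints at [-1.336, 0.245, 1.558, -0, 1.339, -0.174], TCP at [0.258, -0.596, 0.256] pointing down, gripper open.
Joint ranges: [-3.13, 3.13], [-1.02, 2.26], [0.13, 2.54], [-0.95, 4.09], [0.21, 2.88], [-2.74, 2.74]. Speed limits (rad/s): [2.57, 2.57, 3.14, 3.14, 3.14, 3.14].

## Interface

Orientations are given as a unit quaternion [x, y, z, w].
In Python, from rig import state, grab_frame, camera_model, job_done, recognise gives the robot as it stands.
- The arm moves only by the shell command python3 -m inch 'ROWS' [OPENING] [FORCE]. ROWS is JSON, one flat list of numbers, 4 for each row, row after row: the shift along the tool's x, y, z in mm, then the turn about the tool's z in degrees. A call has 1 to 8 rows; each row is the pose to reach, as a shift and turn from the pose commanded when the call began, along the tool's axes at that moment; what a row does not reach only later rows make up. A row lasts 1/12 s, in which the tool goes at most 41.7 mm and 7.16 degrees, less where a joint would pass 70% of its speed; a pose out of reach is approached as far as the arm can. A call with a gripper value outside its range is refused whole. OPENING is the closure, from 0 (fully open) to 1 (shut), set as the call begins (- or left out, the last holds). The fingers move at their own pace and stop on an object; FORCE is the grip in N (left out, the last holds). Time passes only in rows, so rows that repeat a pose let the fingers close. It gives the time, the measured TCP pose, the force, the opening and the grip force at its end, in the units of the state.
- state(): the state, without advancing time (a new reading comes with each control period).
- grab_frame(name): name is "side" or "top"; returns the picture (400x640x3 uint8, red, green, blue); there is no depth.
- camera_model(name): a dict with "fx", "fy", "cx", "cy" (pixels), "cam_to_world" (4x4, takes a point from camera to world coordinates). Camera axes: x right, y up, looking along -z (the intrinsics and any distortion apply to the point x, -y, -z); pixel columns grow to the right and rows downward; lengths in m; the calibration is good to about 2 mm. A picture is of the moment at which its call begins. camera_model takes no time and is no camera call.
- job_done(): hands the job in; it is judged then, once.
Trained networks look in the newest picture that a camera, given by its name, has taken for a name from the list of things; names that differ only in an ending like _2 or _b are one class to them, and where a whole thing is asked for, a point or a joint stands for the part that bears it (a point fixed in the world has none). Each returns a list of dicts, best first, with "confidence" (0 to 1); they miss things now and then, are a little off and sometimes report something else, mostly with a low value. They report only what shows in the picture. A call takes as long as a camera call.
- recognise(camera, thing): "rect" ([left, top, right, bottom] in pixels, round what is visible of it).
The state is a dict: "t": time; "joint_positions": joint angles; "qvel": joint speeds; "tau": joint torques, N m; "eef_pos": TCP position; "eef_rot": TCP orientation; "contact_force": force on the tool from outside, world axes, zero at the start; "ft_torque": the same for the moment, N m; "width": finger opening in m; "grip_force": force on a finger pad.
Only numpy, scipy, OpenCV 4.12 (cv2) and the standard library are available. Lean on these libraries where they do the work, as an engineer would, in place of code of your own. Each camera call takes 0.05 s, during which the arm holds its last target. There are 200 camera calls.

## Working session

There is one attempt and no reset: what is moved stays moved. The work goes in short steps, Python scripts to look and compute and a shell command to move; the robot and the scene stay as the last step left them, time stands still between calls to the robot, and variables do not carry over. Pictures are saved under pics/ and viewed, at most 10 in all, crops included, and the job is handed in when it is done.

```bash
ls; mkdir -p pics; cat > h.py <<'E'
import numpy as np,cv2
from rig import *
from scipy.spatial.transform import Rotation as R
def w(cam,u,v,z=0.):
    m=camera_model(cam);T=np.array(m["cam_to_world"])
    d=T[:3,:3]@np.array([(u-m["cx"])/m["fx"],-(v-m["cy"])/m["fy"],-1]);o=T[:3,3]
    return o+d*(z-o[2])/d[2]
def px(cam,p):
    m=camera_model(cam);T=np.array(m["cam_to_world"]);q=T[:3,:3].T@(np.array(p)-T[:3,3])
    return m["cx"]+m["fx"]*q[0]/-q[2], m["cy"]-m["fy"]*q[1]/-q[2]
def save(cam,n,sc=1.25):
    f=grab_frame(cam);cv2.imwrite(f"pics/{n}.png",cv2.resize(f[:,:,::-1],None,fx=sc,fy=sc));return f
E
python3 - <<'E'
from h import *
save("top","t0");save("side","s0")
for c in("top","side"):
    m=camera_model(c);print({k:(np.round(v,3).tolist()) for k,v in m.items()})
for n in "rake rest pan heel_a cork_a board_a last tape_roll".split():
    print(n,[(np.round(r["confidence"],2),np.round(r["rect"]).tolist(),np.round(w("top",(r["rect"][0]+r["rect"][2])/2,(r["rect"][1]+r["rect"][3])/2,.0),3).tolist()) for r in recognise("top",n)[:3]])
s=state();print(s["eef_pos"],R.from_quat(s["eef_rot"]).as_matrix().round(3),s["t"])
E
```

```text
pics
{'fx': 472.073, 'fy': 472.073, 'cx': 322.805, 'cy': 197.196, 'cam_to_world': [[-0.022, 0.995, -0.098, 0.405], [-1.0, -0.02, 0.012, 0.113], [0.01, 0.098, 0.995, 1.424], [0.0, 0.0, 0.0, 1.0]]}
{'fx': 428.494, 'fy': 428.494, 'cx': 317.451, 'cy': 194.201, 'cam_to_world': [[-0.835, 0.279, -0.474, 0.003], [-0.55, -0.451, 0.703, 0.881], [-0.018, 0.848, 0.53, 0.685], [0.0, 0.0, 0.0, 1.0]]}
rake [(np.float64(0.73), [209.0, 178.0, 233.0, 239.0], [0.517, 0.404, 0.0]), (np.float64(0.58), [206.0, 170.0, 242.0, 249.0], [0.514, 0.395, 0.0])]
rest [(np.float64(0.57), [207.0, 170.0, 240.0, 247.0], [0.516, 0.397, 0.0])]
pan [(np.float64(0.73), [399.0, 136.0, 506.0, 251.0], [0.548, -0.299, 0.0])]
heel_a [(np.float64(0.53), [368.0, 195.0, 384.0, 216.0], [0.515, -0.064, 0.0]), (np.float64(0.52), [349.0, 165.0, 369.0, 187.0], [0.607, -0.016, 0.0])]
cork_a [(np.float64(0.61), [324.0, 167.0, 341.0, 191.0], [0.599, 0.066, 0.0])]
board_a [(np.float64(0.83), [327.0, 204.0, 349.0, 222.0], [0.495, 0.051, 0.0]), (np.float64(0.66), [400.0, 140.0, 500.0, 253.0], [0.539, -0.292, 0.0]), (np.float64(0.15), [368.0, 194.0, 385.0, 217.0], [0.516, -0.066, 0.0])]
last [(np.float64(0.95), [284.0, 119.0, 358.0, 149.0], [0.74, 0.096, 0.0])]
tape_roll [(np.float64(0.68), [320.0, 245.0, 344.0, 270.0], [0.362, 0.071, 0.0]), (np.float64(0.33), [330.0, 202.0, 348.0, 225.0], [0.494, 0.049, 0.0])]
[ 0.25839423 -0.59642459  0.2562451 ] [[ 0.918  0.398 -0.   ]
 [ 0.398 -0.918  0.   ]
 [ 0.    -0.    -1.   ]] 0.5
```

View pics/t0.png

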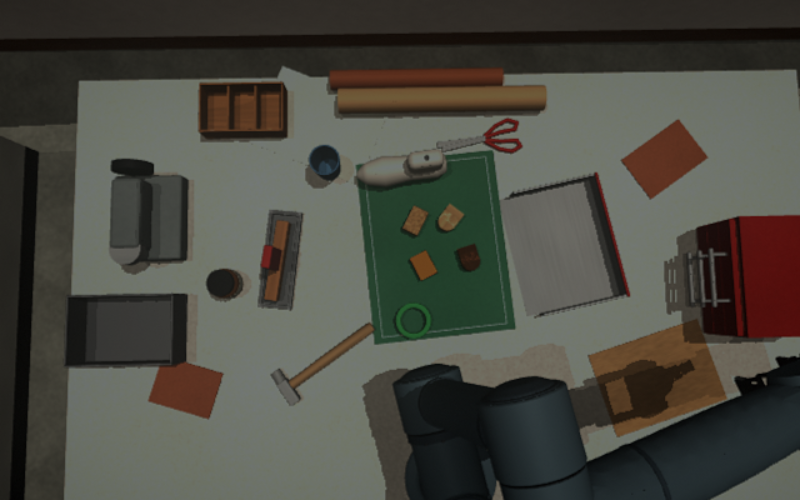

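View pics/s0.png

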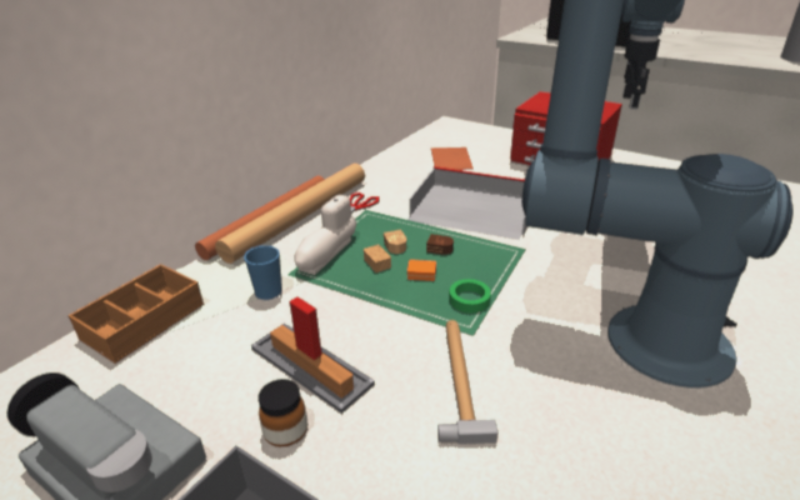

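The top view shows the rake's red grip at (271,257) and its holder at (280,260). The four offcuts are around (415–468, 220–265), and the pan's mouth is its left side, (505,200)–(533,315), all in the 800-px picture. I'll take enlarged crops next to get the corners.

```bash
python3 - <<'E'
from h import *
f=grab_frame("top")[:,:,::-1]
f=np.clip(f.astype(float)*1.6,0,255).astype('uint8')
a=cv2.resize(f[160:260,195:255],None,fx=6,fy=6,interpolation=cv2.INTER_CUBIC)
b=cv2.resize(f[130:265,315:515],None,fx=4,fy=4,interpolation=cv2.INTER_CUBIC)
cv2.imwrite("pics/a.png",a);cv2.imwrite("pics/b.png",b)
E
```

```text
(no output)
```

View pics/a.png

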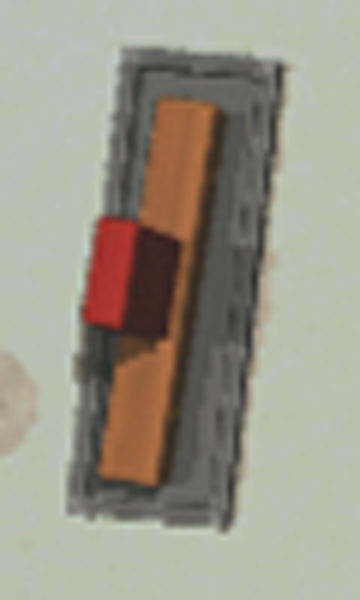

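View pics/b.png

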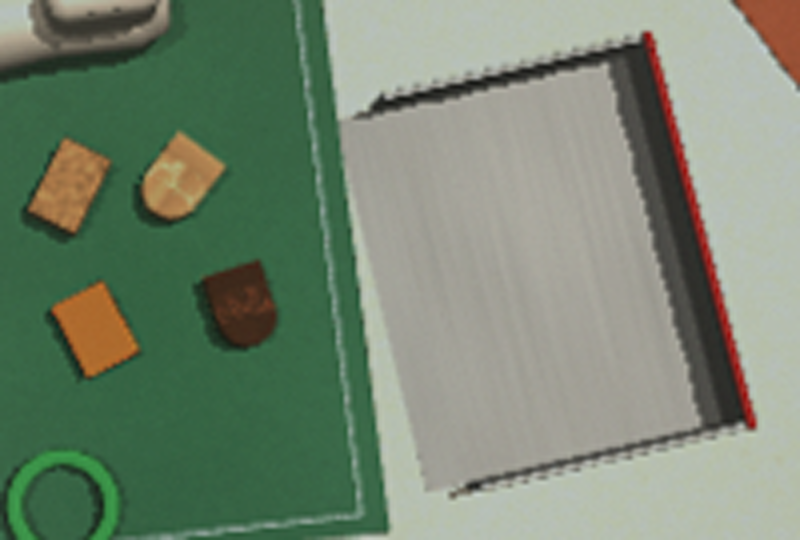

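The first crop shows the holder's corners at (122,50), (285,63), (232,530) and (68,515), and the red grip top centred near (109,272). In the second crop the cork is at (68,185), heel_a at (183,177), the board at (95,330) and heel_b at (240,305). The pan's ramp foot runs (340,118)–(428,492) and its back edge (648,33)–(753,428).

```bash
python3 - <<'E'
from h import *
A=lambda x,y,z:w("top",195+(x+.5)/6-.5,160+(y+.5)/6-.5,z)
B=lambda x,y,z:w("top",315+(x+.5)/4-.5,130+(y+.5)/4-.5,z)
def rect(name,pts):
    p=np.array(pts)[:,:2];d=np.linalg.norm(p-np.roll(p,-1,0),axis=1)
    print(name,p.round(3).tolist(),"c",p.mean(0).round(4),"sides",d.round(3),"ang",[np.degrees(np.arctan2(*(np.roll(p,-1,0)-p)[i][::-1])).round(1) for i in range(4)])
rect("rest",[A(*q,.012) for q in[(122,50),(285,63),(232,530),(68,515)]])
rect("head",[A(*q,.04) for q in[(158,98),(217,103),(158,487),(98,480)]])
rect("grip",[A(*q,.144) for q in[(97,217),(138,222),(120,330),(82,322)]])
rect("pan",[B(340,118,0),B(648,33,.054),B(753,428,.054),B(428,492,0)])
for n,q,z in[("cork",(68,186),.03),("heel_a",(183,177),.027),("board",(95,330),.024),("heel_b",(240,305),.027),("tape",(63,505),.025),("lastend",(168,30),.04)]:print(n,B(*q,z).round(3))
E
timeout 5 python3 -m inch --help | head -20
```

```text
rest [[0.639, 0.42], [0.63, 0.338], [0.397, 0.365], [0.407, 0.446]] c [0.5182 0.3924] sides [0.082 0.235 0.081 0.234] ang [np.float64(-95.8), np.float64(173.3), np.float64(83.6), np.float64(-6.5)]
head [[0.61, 0.396], [0.607, 0.367], [0.419, 0.396], [0.423, 0.425]] c [0.5147 0.3961] sides [0.029 0.19  0.029 0.189] ang [np.float64(-96.0), np.float64(171.2), np.float64(82.1), np.float64(-8.9)]
grip [[0.54, 0.402], [0.538, 0.384], [0.489, 0.392], [0.493, 0.409]] c [0.515  0.3969] sides [0.019 0.05  0.018 0.048] ang [np.float64(-98.2), np.float64(170.6), np.float64(76.9), np.float64(-8.0)]
pan [[0.657, -0.142], [0.706, -0.363], [0.413, -0.424], [0.371, -0.197]] c [ 0.5368 -0.2813] sides [0.227 0.299 0.23  0.291] ang [np.float64(-77.3), np.float64(-168.3), np.float64(100.6), np.float64(11.0)]
cork [0.604 0.069 0.03 ]
heel_a [ 0.609 -0.017  0.027]
board [0.496 0.051 0.024]
heel_b [ 0.513 -0.057  0.027]
tape [0.368 0.078 0.025]
lastend [ 0.719 -0.008  0.04 ]invalid input: not JSON, or not a number
```

```bash
cat >> h.py <<'E'
def go(x,y,z,yaw):
    s=state();M=R.from_quat(s["eef_rot"]).as_matrix()
    d=M.T@(np.array([x,y,z])-s["eef_pos"])*1000
    c=np.degrees(np.arctan2(M[1,0],M[0,0]));t=-((yaw-c+180)%360-180)
    print("rows",d.round(1),"turn",round(t,1),"| at",s["eef_pos"].round(4),"yaw",round(c,2),"tilt",M[:,2].round(3),"t",round(s["t"],2),"F",np.round(s["contact_force"],1),"w",round(s["width"],4),"q",np.round(s["joint_positions"],2))
E
python3 -m inch '[631,-810,0,-148,631,-810,0,-148,631,-810,0,-148,631,-810,0,-148,631,-810,0,-148,631,-810,0,-148,631,-810,0,-148,631,-810,0,-148]' 0 100
python3 -c "from h import *;go(.515,.3965,.25,171.2)"
```

```text
t: 1.22
eef_pos: [0.3419, -0.2719, 0.2564]
eef_rot: [0.76, 0.65, 0.0, 0.0]
contact_force: [0.6, 0.1, 0.4]
width: 0.0853
grip_force: 0.0
rows [687.2  66.8   6.2] turn -90.2 | at [ 0.3419 -0.2719  0.2564] yaw 81.03 tilt [ 0.001 -0.    -1.   ] t 1.22 F [0.6 0.1 0.4] w 0.0853 q [-0.93 -0.29  2.08  0.    1.35 -0.78]
```

```bash

python3 -m inch '[687,67,0,-90,687,67,0,-90,687,67,0,-90,687,67,0,-90,687,67,0,-90,687,67,0,-90,687,67,0,-90,687,67,0,-90]'
python3 -c "from h import *;go(.515,.3965,.22,171.2)"
```

```text
t: 1.88
eef_pos: [0.4274, 0.0507, 0.2568]
eef_rot: [0.355, 0.935, 0.0, 0.001]
contact_force: [1.4, -0.2, 0.5]
width: 0.0854
grip_force: 0.0
rows [164.3 316.7  36.9] turn -32.8 | at [0.4274 0.0507 0.2568] yaw 138.38 tilt [ 0.002 -0.    -1.   ] t 1.88 F [ 1.4 -0.2  0.5] w 0.0854 q [-0.15 -0.3   2.09 -0.    1.35 -0.99]
```

```bash

python3 -m inch '[164,317,37,-33,164,317,37,-33,164,317,37,-33,164,317,37,-33,164,317,37,-33,164,317,37,-33,164,317,37,-33,164,317,37,-33]'
python3 -c "from h import *;go(.515,.3965,.19,171.2)"
```

```text
t: 2.55
eef_pos: [0.5111, 0.3716, 0.2217]
eef_rot: [0.078, 0.997, 0.0, 0.0]
contact_force: [1.4, -1.1, -0.2]
width: 0.0855
grip_force: 0.0
rows [ 0.  25.2 31.7] turn -0.2 | at [0.5111 0.3716 0.2217] yaw 171.05 tilt [ 0. -0. -1.] t 2.55 F [ 1.4 -1.1 -0.2] w 0.0855 q [ 0.45  0.23  1.64 -0.    1.27 -0.96]
```

```bash

python3 -m inch '[0,0,0,0,0,0,0,0,0,0,0,0]'
python3 - <<'E'
from h import *
go(.515,.3965,.125,171.2)
save("side","s1")
E
```

```text
t: 2.8
eef_pos: [0.5108, 0.3691, 0.2217]
eef_rot: [0.078, 0.997, -0.0, -0.0]
contact_force: [-0.2, -0.3, -0.1]
width: 0.0853
grip_force: 0.0
rows [ 0.1 27.8 96.7] turn -0.2 | at [0.5108 0.3691 0.2217] yaw 171.03 tilt [-0.    -0.001 -1.   ] t 2.8 F [-0.2 -0.3 -0.1] w 0.0853 q [ 0.45  0.23  1.64 -0.    1.27 -0.97]
```

View pics/s1.png

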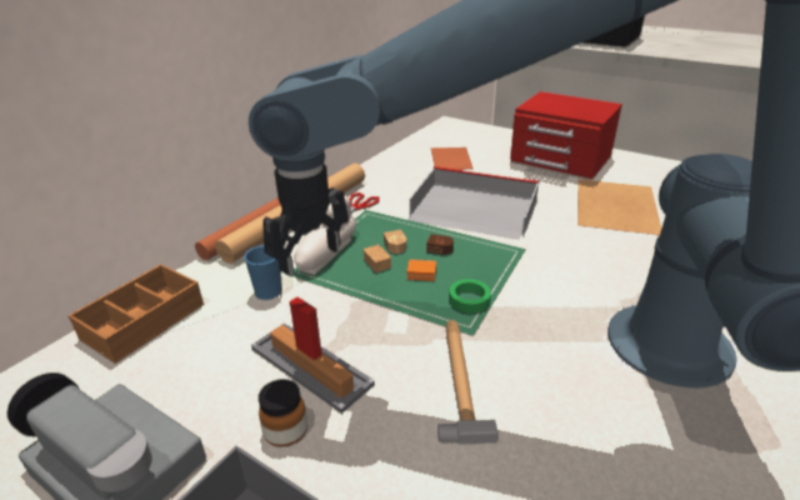

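The side view shows the open gripper with its fingertips near (275,265) and (335,235), above and behind the red grip at (303,302). I'll check this against the projection, move sideways at this height, then go down.

```bash

python3 -c "
from h import *
for p in [(.511,.369,.197),(.515,.3965,.144),(.515,.3965,.119)]: print(np.array(px('side',p))*1.25)"
python3 -m inch '[0,14,0,0,0,28,0,0,0,28,0,0,0,28,0,0]'
python3 -c "from h import *;go(.515,.3965,.125,171.2)"
```

```text
[313.35575887 268.14345943]
[303.59757858 302.44360427]
[305.26816164 314.40169777]
t: 3.18
eef_pos: [0.5156, 0.396, 0.2227]
eef_rot: [0.079, 0.997, 0.0, 0.0]
contact_force: [0.2, 0.3, 0.6]
width: 0.0853
grip_force: 0.0
rows [ 0.7  0.4 97.7] turn -0.2 | at [0.5156 0.396  0.2227] yaw 170.97 tilt [ 0.001  0.    -1.   ] t 3.18 F [0.2 0.3 0.6] w 0.0853 q [ 0.48  0.27  1.59 -0.    1.28 -0.93]
```

```bash

python3 -m inch '[0,0,25,0,0,0,50,0,0,0,75,0,0,0,88,0,0,0,97,0,0,0,97,0,0,0,97,0]' 0
python3 -m inch '[0,0,0,0,0,0,0,0,0,0,0,0,0,0,0,0,0,0,0,0,0,0,0,0,0,0,0,0,0,0,0,0]' 1 100
python3 -c "from h import *;go(.515,.3965,.245,171.2)"
```

```text
t: 3.77
eef_pos: [0.5159, 0.3967, 0.1257]
eef_rot: [0.079, 0.997, 0.0, 0.0]
contact_force: [0.3, 1.4, 0.9]
width: 0.0854
grip_force: 0.0
t: 4.43
eef_pos: [0.5157, 0.3973, 0.1255]
eef_rot: [0.078, 0.997, 0.0, 0.0]
contact_force: [0.7, 1.4, 1.6]
width: 0.0191
grip_force: 98.2
rows [   0.5   -0.8 -119.5] turn -0.2 | at [0.5157 0.3973 0.1255] yaw 171.01 tilt [ 0.001  0.001 -1.   ] t 4.43 F [0.7 1.4 1.6] w 0.0191 q [ 0.48  0.39  1.64  0.    1.12 -0.93]
```

```bash

python3 -m inch '[0,0,-20,0,0,0,-50,0,0,0,-80,0,0,0,-110,0,0,0,-120,0,0,0,-120,0]'
python3 -c "from h import *;go(.553,.148,.245,180)"
```

```text
t: 4.93
eef_pos: [0.5166, 0.3975, 0.2479]
eef_rot: [0.078, 0.997, 0.001, 0.002]
contact_force: [-0.1, -0.4, -2.0]
width: 0.019
grip_force: 98.4
rows [ -74.9 -240.8    2.5] turn -9.0 | at [0.5166 0.3975 0.2479] yaw 171.02 tilt [ 0.005  0.002 -1.   ] t 4.93 F [-0.1 -0.4 -2. ] w 0.019 q [ 0.48  0.25  1.56 -0.    1.32 -0.93]
```

```bash

python3 -m inch '[-9,-30,0,0,-19,-60,0,-4,-28,-90,0,-9,-37,-120,0,-9,-47,-150,0,-9,-56,-180,0,-9,-66,-215,0,-9,-75,-241,0,-9]'
python3 -m inch '[0,0,0,0,0,0,0,0]'
python3 -c "from h import *;go(.553,.148,.127,180)"
```

```text
t: 5.6
eef_pos: [0.5502, 0.1447, 0.2413]
eef_rot: [0.0, 1.0, -0.001, -0.003]
contact_force: [0.2, 0.9, -2.2]
width: 0.019
grip_force: 99.1
t: 5.77
eef_pos: [0.5507, 0.1459, 0.2419]
eef_rot: [0.001, 1.0, -0.0, -0.002]
contact_force: [1.1, 0.3, -2.0]
width: 0.0189
grip_force: 99.6
rows [ -2.8   2.2 114.9] turn -0.1 | at [0.5507 0.1459 0.2419] yaw 179.85 tilt [-0.005 -0.    -1.   ] t 5.77 F [ 1.1  0.3 -2. ] w 0.0189 q [ 0.06  0.07  1.78  0.    1.3  -1.51]
```

Moving down to the bench in two steps, then a look from the top.

```bash

python3 -m inch '[-1,1,25,0,-2,2,50,0,-3,2,75,0,-3,2,95,0,-3,2,105,0,-3,2,110,0,-3,2,110,0,-3,2,110,0]'
python3 - <<'E'
from h import *
go(.553,.148,.127,180)
f=grab_frame("top")[:,:,::-1];f=np.clip(f.astype(float)*1.6,0,255).astype('uint8')
cv2.imwrite("pics/c.png",cv2.resize(f[110:280,265:515],None,fx=3,fy=3))
E
```

```text
t: 6.43
eef_pos: [0.5552, 0.1496, 0.1355]
eef_rot: [-0.0, 1.0, 0.0, 0.0]
contact_force: [0.2, 0.2, -1.8]
width: 0.0191
grip_force: 99.5
rows [ 2.2 -1.6  8.5] turn 0.0 | at [0.5552 0.1496 0.1355] yaw -179.95 tilt [ 0.001  0.    -1.   ] t 6.43 F [ 0.2  0.2 -1.8] w 0.0191 q [ 0.07  0.21  1.83  0.    1.09 -1.51]
```

View pics/c.png

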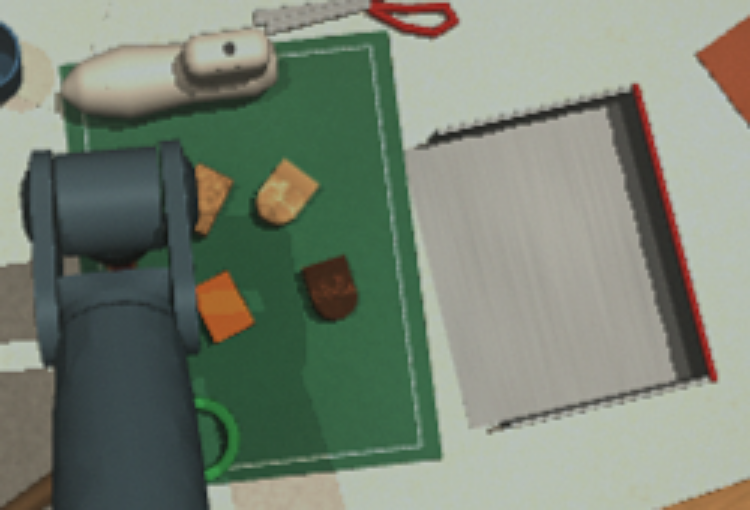

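Nothing has moved. The cork (210,195), heel_a (287,190), board (225,305) and heel_b (330,288) all lie ahead of the rake and within its width. I'll start sweeping.

```bash

python3 -m inch '[0,-3,4,0,0,-8,8,0,0,-16,8,0,0,-26,8,0,0,-36,8,0,0,-46,8,0,0,-58,8,0,0,-70,8,0]'
python3 -m inch '[0,-12,0,0,0,-24,0,0,0,-36,0,0,1,-48,0,0,1,-60,0,0,1,-72,0,0,2,-84,0,0,2,-96,0,0]'
python3 -c "from h import *;go(.549,-.09,.127,184)"
```

```text
t: 7.15
eef_pos: [0.5549, 0.0778, 0.1271]
eef_rot: [0.0, 1.0, 0.0, 0.0]
contact_force: [0.6, 0.3, -2.9]
width: 0.019
grip_force: 99.5
t: 7.82
eef_pos: [0.5527, -0.0179, 0.1269]
eef_rot: [-0.0, 1.0, 0.0, -0.0]
contact_force: [0.6, 2.4, -1.6]
width: 0.019
grip_force: 99.5
rows [  3.7 -72.1  -0.1] turn -4.0 | at [ 0.5527 -0.0179  0.1269] yaw -179.99 tilt [-0.  0. -1.] t 7.82 F [ 0.6  2.4 -1.6] w 0.019 q [-0.24  0.18  1.89  0.    1.07 -1.81]
```

```bash

python3 -m inch '[0,-9,0,0,0,-18,0,0,1,-27,0,-1,1,-36,0,-2,2,-45,0,-3,3,-54,0,-4,3,-63,0,-4,4,-72,0,-4]'
python3 - <<'E'
from h import *
go(.537,-.16,.129,191)
f=grab_frame("top")[:,:,::-1];f=np.clip(f.astype(float)*1.6,0,255).astype('uint8')
a=cv2.resize(f[130:265,315:515],None,fx=3,fy=3)
g=grab_frame("side")[:,:,::-1];b=cv2.resize(g[130:260,260:460],None,fx=3,fy=3)[:195*2]
print(a.shape,b.shape)
cv2.imwrite("pics/d.png",cv2.resize(np.vstack([a,b]),(456,600)))
E
```

```text
t: 8.48
eef_pos: [0.5489, -0.0896, 0.1268]
eef_rot: [-0.035, 0.999, -0.0, -0.0]
contact_force: [0.3, 1.1, -2.1]
width: 0.0189
grip_force: 99.5
rows [ 16.8 -69.4  -2.2] turn -7.0 | at [ 0.5489 -0.0896  0.1268] yaw -175.99 tilt [-0. -0. -1.] t 8.48 F [ 0.3  1.1 -2.1] w 0.0189 q [-0.37  0.18  1.89 -0.    1.07 -2.01]
(405, 600, 3) (390, 600, 3)
```

View pics/d.png

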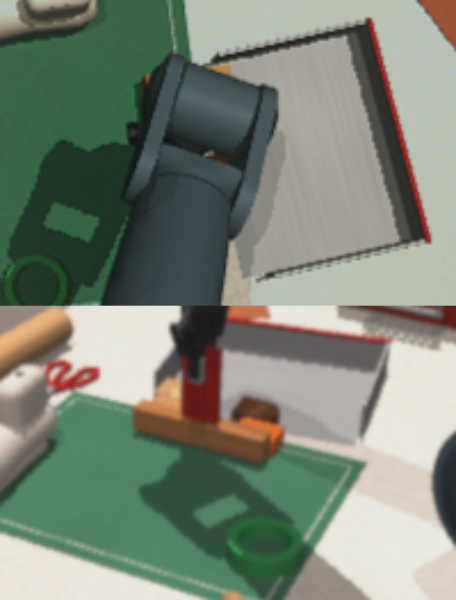

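The rake is at the mat's edge with all the pieces ahead of it. The board sits at the rake's near end, around (275,435), and heel_a at the far end, around (165,390). I'll continue with a slight shift toward the robot and lift a little for the ramp.

```bash

python3 -m inch '[3,-9,-1,0,6,-18,-1,-1,9,-27,-2,-2,11,-36,-2,-3,13,-45,-2,-4,15,-54,-2,-5,16,-62,-2,-6,17,-69,-2,-7]'
python3 - <<'E'
from h import *
go(.529,-.235,.129,191)
f=grab_frame("top")[:,:,::-1];f=np.clip(f.astype(float)*1.6,0,255).astype('uint8')
a=cv2.resize(f[130:265,315:515],None,fx=3,fy=3)
g=grab_frame("side")[:,:,::-1];b=cv2.resize(g[120:250,260:460],None,fx=3,fy=3)
cv2.imwrite("pics/e.png",cv2.resize(np.vstack([a,b]),(456,600)))
E
```

```text
t: 9.25
eef_pos: [0.5364, -0.1593, 0.1289]
eef_rot: [-0.096, 0.995, 0.0, -0.0]
contact_force: [-0.4, 1.0, -2.1]
width: 0.0191
grip_force: 99.5
rows [ 21.8 -72.9  -0.1] turn 0.1 | at [ 0.5364 -0.1593  0.1289] yaw -168.93 tilt [-0.  0. -1.] t 9.25 F [-0.4  1.  -2.1] w 0.0191 q [-0.49  0.19  1.88  0.    1.08 -2.26]
```

View pics/e.png

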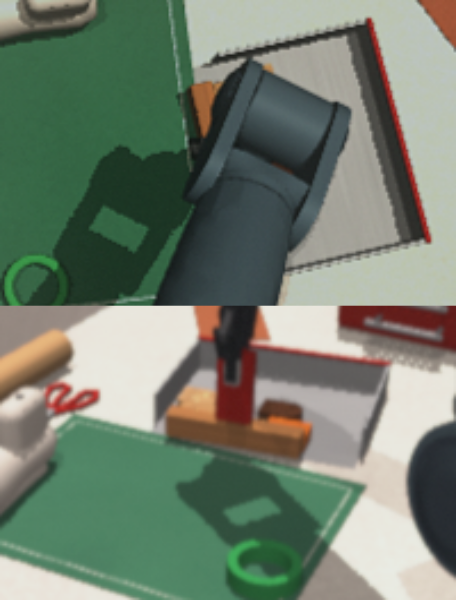

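Everything is still ahead of the rake and going up the ramp. I'll push straight in.

```bash

python3 -m inch '[1,-9,0,0,2,-18,0,0,3,-28,0,0,4,-38,0,0,5,-48,0,0,6,-58,0,0,7,-68,0,0,8,-78,0,0]'
python3 -m inch '[0,-3,0,0,0,-5,0,0,0,-5,0,0,0,10,0,0,0,35,0,0,0,70,0,0,0,105,-20,0,0,135,-60,0]'
python3 -m inch '[0,30,-40,0,0,60,-60,0,0,100,-60,0,0,140,-60,0,0,180,-60,0,0,220,-60,0,0,250,-60,0,0,250,-60,0]'
python3 - <<'E'
from h import *
go(.519,.393,.245,173)
f=grab_frame("top")[:,:,::-1];f=np.clip(f.astype(float)*1.6,0,255).astype('uint8')
a=cv2.resize(f[130:265,315:515],None,fx=3,fy=3)
g=grab_frame("side")[:,:,::-1];b=cv2.resize(g[120:250,260:460],None,fx=3,fy=3)
cv2.imwrite("pics/f.png",cv2.resize(np.vstack([a,b]),(456,600)))
E
```

```text
t: 10.02
eef_pos: [0.5438, -0.2381, 0.1288]
eef_rot: [-0.096, 0.995, 0.0, -0.0]
contact_force: [0.5, 0.7, -2.3]
width: 0.0188
grip_force: 99.2
t: 10.68
eef_pos: [0.5149, -0.1049, 0.1783]
eef_rot: [-0.097, 0.995, 0.003, -0.004]
contact_force: [0.9, 0.2, -2.3]
width: 0.0188
grip_force: 99.6
t: 11.35
eef_pos: [0.4688, 0.1412, 0.2422]
eef_rot: [-0.099, 0.995, 0.001, 0.0]
contact_force: [-0.2, 0.1, -1.9]
width: 0.0188
grip_force: 99.8
rows [-99.  236.9  -2.4] turn 18.4 | at [0.4688 0.1412 0.2422] yaw -168.59 tilt [-0.     0.002 -1.   ] t 11.35 F [-0.2  0.1 -1.9] w 0.0188 q [ 0.06 -0.13  1.97  0.    1.3  -1.71]
```

View pics/f.png

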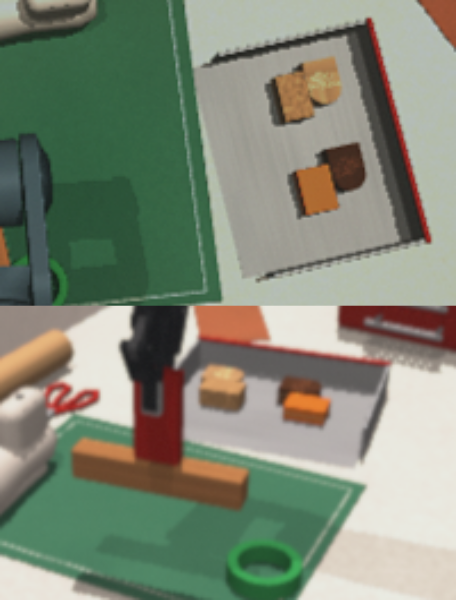

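All four offcuts lie well inside the pan: cork (293,97), heel_a (323,80), board (317,190) and heel_b (345,168). Now I'll put the rake back.

```bash

python3 -m inch '[-12,30,0,2,-24,60,0,4,-37,90,0,7,-50,120,0,10,-62,150,0,13,-75,180,0,16,-87,210,0,18,-99,237,0,18]'
python3 -m inch '[0,0,0,0,0,0,0,0,0,0,0,0]'
python3 - <<'E'
from h import *
for x,y,z in[(293,97,.033),(317,190,.027)]:
    p=w("top",315+x/2.28,130+y/2.265,z)[:2]-[.54,-.296];print("pan xy",p@[.98,.199],p@[-.199,.98])
go(.5185,.393,.1275,173.5)
E
```

```text
t: 12.12
eef_pos: [0.5236, 0.3884, 0.242]
eef_rot: [0.062, 0.998, -0.0, -0.0]
contact_force: [0.3, 0.3, -2.8]
width: 0.0194
grip_force: 100.1
t: 12.37
eef_pos: [0.5233, 0.3865, 0.2418]
eef_rot: [0.061, 0.998, -0.001, -0.0]
contact_force: [-0.7, -0.1, -2.3]
width: 0.019
grip_force: 100.7
pan xy 0.07156874196614868 0.016815257538667524
pan xy -0.0543180584483659 0.014575113074197633
rows [  5.5   6.  114.3] turn -0.5 | at [0.5233 0.3865 0.2418] yaw 172.96 tilt [-0.001 -0.001 -1.   ] t 12.37 F [-0.7 -0.1 -2.3] w 0.019 q [ 0.46  0.26  1.57 -0.    1.32 -0.99]
```

```bash

python3 -m inch '[5,6,0,0,5,6,25,0,5,6,50,0,5,6,75,0,5,6,90,0,5,6,100,0,5,6,100,0,5,6,100,0]'
python3 -c "from h import *;go(.5185,.393,.1265,173.5)"
```

```text
t: 13.03
eef_pos: [0.5192, 0.3941, 0.1428]
eef_rot: [0.061, 0.998, 0.0, 0.0]
contact_force: [-0.1, 0.7, -1.3]
width: 0.0192
grip_force: 100.6
rows [ 0.6 -1.2 16.3] turn -0.5 | at [0.5192 0.3941 0.1428] yaw 172.99 tilt [ 0.001  0.    -1.   ] t 13.03 F [-0.1  0.7 -1.3] w 0.0192 q [ 0.48  0.37  1.63  0.    1.15 -0.97]
```

```bash

python3 -m inch '[0,-1,4,0,0,-1,8,0,0,-1,11,0,0,-1,14,0,0,-1,15,0,0,-1,16,0,0,-1,16,0,0,-1,16,0]'
python3 -m inch '[0,0,0.5,0,0,0,1,0,0,0,1,0,0,0,1,0]'
python3 -c "from h import *;go(.5185,.393,.1255,173.5)"
```

```text
t: 13.7
eef_pos: [0.5188, 0.3932, 0.1263]
eef_rot: [0.061, 0.998, 0.0, 0.0]
contact_force: [0.2, 0.0, -2.4]
width: 0.0188
grip_force: 100.6
t: 14.03
eef_pos: [0.5189, 0.3933, 0.1255]
eef_rot: [0.061, 0.998, 0.0, 0.0]
contact_force: [-0.1, 0.0, -1.9]
width: 0.0184
grip_force: 100.8
rows [ 0.4 -0.3 -0. ] turn -0.5 | at [0.5189 0.3933 0.1255] yaw 173.01 tilt [ 0.  0. -1.] t 14.03 F [-0.1  0.  -1.9] w 0.0184 q [ 0.47  0.39  1.64  0.    1.12 -0.97]
```

```bash

python3 -m inch '[0,0,0.5,0,0,0,1,0,0,0,1,0,0,0,1,0]'
python3 -m inch '[0,0,0,0,0,0,0,0,0,0,0,0,0,0,0,0,0,0,0,0,0,0,0,0,0,0,0,0,0,0,0,0]' 0 20
python3 -m inch '[0,0,-5,0,0,0,-15,0,0,0,-35,0,0,0,-60,0,0,0,-90,0,0,0,-110,0,0,0,-110,0]'
python3 -m inch '[0,-40,0,0,0,-80,0,0,0,-120,0,0,0,-160,0,0,0,-200,0,0,0,-230,0,0,0,-230,0,0,0,-230,0,0]'
python3 - <<'E'
from h import *
go(.5,.2,.23,173)
f=grab_frame("top")[:,:,::-1];f=np.clip(f.astype(float)*1.6,0,255).astype('uint8')
a=cv2.resize(f[100:290,195:515],None,fx=2.4,fy=2.4)[:, :768]
g=grab_frame("side")[:,:,::-1];b=cv2.resize(g[190:340,170:320],None,fx=2.4,fy=2.4)[:140]
c=cv2.resize(f[160:260,195:255],None,fx=4,fy=4)
o=np.zeros((600,768,3),'uint8');o[:240,:400]=cv2.resize(f[100:290,195:515],(400,240));o[:400,400:640]=c;o[250:600,:350]=cv2.resize(g[190:340,170:320],(350,350))
cv2.imwrite("pics/g.png",o)
E
```

```text
t: 14.37
eef_pos: [0.5189, 0.3935, 0.1254]
eef_rot: [0.061, 0.998, 0.0, 0.0]
contact_force: [-3.9, -0.4, 6.5]
width: 0.0188
grip_force: 101.8
t: 15.03
eef_pos: [0.5188, 0.3932, 0.1242]
eef_rot: [0.061, 0.998, 0.0, 0.0]
contact_force: [-0.9, 0.5, -1.2]
width: 0.0853
grip_force: 0.0
t: 15.62
eef_pos: [0.5214, 0.3946, 0.2419]
eef_rot: [0.061, 0.998, 0.003, 0.005]
contact_force: [0.8, 0.9, 1.2]
width: 0.0855
grip_force: 0.0
t: 16.28
eef_pos: [0.4907, 0.1638, 0.2344]
eef_rot: [0.062, 0.998, 0.0, 0.0]
contact_force: [0.5, 0.4, -0.6]
width: 0.0852
grip_force: 0.0
rows [-4.7 37.1  4.4] turn -0.1 | at [0.4907 0.1638 0.2344] yaw 172.85 tilt [ 0.  0. -1.] t 16.28 F [ 0.5  0.4 -0.6] w 0.0852 q [ 0.1  -0.05  1.91  0.    1.27 -1.34]
```

View pics/g.png

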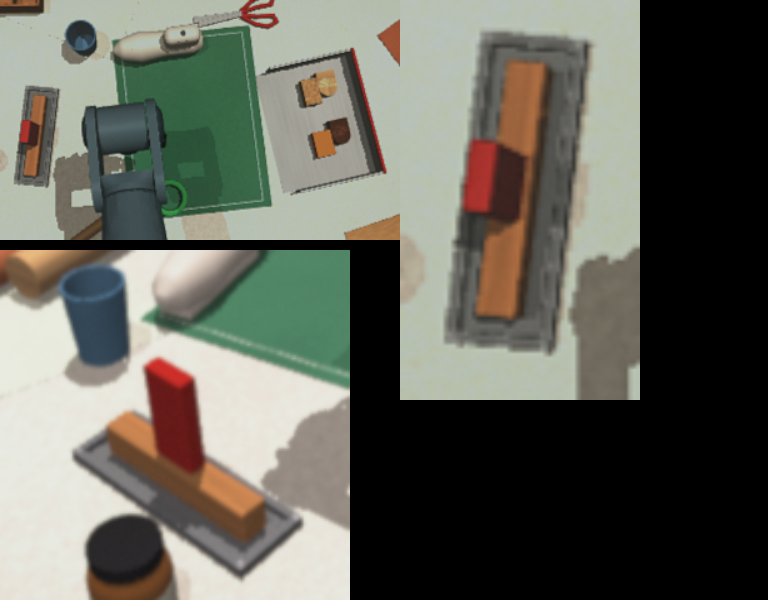

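The picture shows the rake upright and centred within the holder's rim, with its grip at (480,177) in the right-hand crop. All four offcuts are in the pan around (320,85) and (330,138), and the bystanders look undisturbed. Handing in.

```bash
python3 -m inch '[0,0,0,0,0,0,0,0,0,0,0,0]'; python3 -c "from rig import *;print(job_done())"
```

```text
t: 16.63
eef_pos: [0.4908, 0.1658, 0.2342]
eef_rot: [0.06, 0.998, 0.0, -0.0]
contact_force: [-0.3, -0.6, -0.1]
width: 0.0859
grip_force: 0.0
the job is handed in; nothing more can be done
None
```

I handed the job in at about 17 s: the last pictures show all four offcuts inside the scrap pan, the rake upright in its holder and nothing else visibly moved, but the hand-in returned no verdict.

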